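# Zero the jar tally and open a tight jar of pickled vegetables at the deli counter

### The job

A new batch is starting at the deli counter: first turn the knob of the grey tally counter back to its zero stop. Then unscrew the tight red cap of the square jar standing in the jar stand, which braces the jar, stop turning once the cap comes free, before it runs on into its stop, lift the cap straight up and finish still holding it level in the gripper a few centimetres above the open jar, touching nothing else. Do not pull the jar out of its stand, leave the tally at zero, and do not disturb the other things on the counter.

Things in the scene. Friction and masses are not known exactly. Their poses are not given: they have to be found in the camera images.
- stand: fixed jar stand: wooden base 150 x 130 x 18 mm with a square aluminium nest on it, inside 69 mm square, walls 8 mm thick, top of the walls 52 mm above the counter. Origin: centre of the underside. The nest keeps the jar from turning (up to about 0.05 rad of play) but not from being lifted out.
- jar: loose square glass jar of orange and red pickles, 0.45 to 0.7 kg, in the nest of the stand, its underside 18 mm above the counter. Body 66 mm square, 78 mm tall; round neck 40 mm across, rim 100 mm above the underside. Origin: centre of the underside, z up.
- jar_rim (a point): centre of the jar's mouth, 100 mm above its underside; axes as the jar's. A white sprung seal disc here pushes the closed cap up with about 12 N, which makes it tight; it rises 2 mm when the cap comes off. Three lugs on the neck hold the cap down.
- cap: red twist-off cap, white stripe on top along its +x, 60 mm across, 22 mm tall, 60 g; the upper 10 mm are the gripping rim, the skirt below is 58 mm across. Origin: centre of its underside, z up; closed, it is 88.5 mm above the jar's underside, 10 mm above its shoulder. Turning takes 0.3 to 0.6 N m: grip firmly, 40 N or more.
- cap_top (a point): centre of the cap's top, 22 mm above its origin. Unscrew counter-clockwise seen from above; the cap does not rise. Its yaw relative to the jar is 0 when fully tight, 0.03 to 0.14 rad at the start, free from about 0.87, and runs into a stop at about 1.37: turn it about 1.0 rad and no more than 1.15. Then lift straight up; pulled before, it lifts the jar.
- tally (a joint): angle of the tally counter's knob, rad: 0 at its zero stop, growing clockwise seen from above, up to 2.6. It starts between 0.65 and 1.4. Turn it counter-clockwise to bring it home to 0; stiff (about 0.06 N m), stays where it is left.
- tally_grip (a point): point on the knob's axis at the height to grip, 77 mm above the counter and 7 mm below the top of the knob. The knob is a black bar 42 mm long, 14 mm thick, 32 mm tall, on a disc of 44 mm. The frame turns with the knob: x lies along the bar, y across its 14 mm thickness, z up; the bar's white pointer is at its -x end. At zero it points to the red mark on the dial.
- tally_box: fixed grey housing of the tally counter, 130 x 130 x 40 mm, with a white dial on top and the knob in its middle. Origin: centre of the underside; the red zero mark of the dial is towards its -x.
- olive_jar: round green glass jar with a brass lid, 72 mm across, 100 mm tall, a bystander. Origin: centre of the underside.
- caper_jar: round amber glass jar with a white lid, 62 mm across, 85 mm tall, a bystander. Origin: centre of the underside.
- oil_bottle: green glass bottle, 60 mm across, 200 mm tall, a bystander. Origin: centre of the underside.
- cheese: small round yellow cheese, 124 mm across, 50 mm tall, a bystander. Origin: centre of the underside.
- bowl: white bowl, 100 mm across, 45 mm tall, a bystander. Origin: centre of the underside.
- spreader: wooden-handled spatula lying down, 200 mm long along its x, a bystander.
- jam_jar: round dark red jam jar with a green lid, 66 mm across, 90 mm tall, a bystander. Origin: centre of the underside.
Things that resemble listed ones, but are neither listed nor needed, are in the scene too. What is shaped like the cap but green is not meant.

How it is judged (in metres and radians):
On the way, in this order (a step that is already met when the one before it is completed fails the run):
1. the tally knob is back at its zero stop, the cap still tight on the jar (value of joint tally below 0.06 rad and angle between the x axis of cap and the x axis of jar, either way round below 0.35 rad and z of cap in the frame of jar below 0.094 m), for 0.2 s.
2. the cap has been turned loose, the jar staying down in the stand (angle between the x axis of cap and the x axis of jar, either way round above 0.75 rad and z of cap in the frame of jar below 0.098 m and z of jar in the frame of stand between 0.014 and 0.023 m and angle between jar's own z axis and vertical below 0.08 rad and horizontal distance between jar and stand below 0.006 m).
At the end, for the whole second after the job is handed in: Cap still and level (0.2 rad) in the gripper, underside 3 to 65 mm above the jar's rim, centre within 25 mm of the jar's axis, touching nothing else; jar down in its nest (5 mm up, 6 mm sideways, 0.08 rad), untouched by the robot; tally below 0.08 rad (value of joint tally below 0.08 rad and z of cap in the frame of jar between 0.103 and 0.165 m and horizontal distance between cap and jar below 0.025 m and angle between cap's own z axis and vertical below 0.2 rad and contact force between the fingers and cap above 2 N and contact force between cap and jar below 0.05 N and contact force between cap and stand below 0.05 N and contact force between each of the arm, the fingers and jar below 0.3 N and linear speed of each of cap, jar below 0.03 m/s and z of jar in the frame of stand between 0.014 and 0.023 m and angle between jar's own z axis and vertical below 0.08 rad and horizontal distance between jar and stand below 0.006 m); the arm keeps its last pose, push and grip.
It fails at once if the jar is pulled out of its stand or tipped (z of jar in the frame of stand above 0.033 m or angle between jar's own z axis and vertical above 0.2 rad).
It fails at once if the cap, still down on the jar, is turned on past free into its stop (angle between the x axis of cap and the x axis of jar, either way round above 1.32 rad and z of cap in the frame of jar below 0.0945 m).
It fails at once if a bystander is disturbed (moved more than 30 mm) (distance of any of olive_jar, caper_jar, oil_bottle, cheese, bowl, spreader, jam_jar from where it was at the start of the episode above 0.03 m).
It also fails if it takes over 58 s, if anything falls off the work surface, if the arm or the gripper's body presses on something with over 40 N, if the wrist force passes 120 N, or if a joint passes its speed limit or range.

### The arm

A 7-joint arm with a two-finger parallel gripper is mounted at the origin on the work surface. World frame = base frame: x ahead of the robot, y to its left, z up, the work surface at z = 0. Lengths are in mm, angles in rad, forces in N, time in s.
With the tool pointing down it reaches from about 400 to 850 mm from the base axis. Payload 4.4 kg.
Tool frame: the origin (TCP) lies midway between the tips of the shut fingers; the grasp point (between the pads) lies 19 mm behind it; z points along the fingers, y is the line along which they close (so a half turn about z gives the same grasp; the last joint's range is limited). The gripper opens to 94 mm and grips with 3 to 60 N. Pads are 16 mm wide; open, the fingers measure 119 mm over their backs; the gripper's body (75 mm by 177 mm) begins 78 mm behind the grasp point.
Start: joints at [-1.27, 0.628, 0.038, 1.517, -0.027, 0.996, -0.02], TCP at [233.086, 606.786, 205.478] pointing down, gripper open.
Joint ranges: [-3.06, 3.06], [-0.37, 2.12], [-1.25, 1.32], [0.18, 2.47], [-1.1, 4.24], [0.23, 1.98], [-2.94, 2.94]. Speed limits (rad/s): [2.57, 2.57, 3.14, 3.14, 3.14, 3.14, 3.14].

### API

Orientations are given as a unit quaternion [w, x, y, z].
In Python, from cell import r gives the robot as it stands.
- The arm moves only by the shell command python3 -m inch 'ROWS' [FORCE]. ROWS is JSON, one flat list of numbers, 7 for each row, row after row: the shift along the world's x, y, z normalised to -1 to 1, where 1 is 0.3 m, then the turn, a rotation vector about the world's x, y, z normalised to -1 to 1, where 1 is 180 degrees, then the closure, from 0 (fully open) to 1 (shut). A call has 1 to 10 rows; each row is the pose to reach, as a shift and turn from the pose commanded when the call began, turning the shorter way round; what a row does not reach only later rows make up. A row lasts 1/12 s, in which the tool goes at most 41.7 mm and 7.16 degrees, less where a joint would pass 70% of its speed; a pose out of reach is approached as far as the arm can. A call with a number of a shift or a turn outside -1 to 1 is refused whole. A call with a gripper value outside its range is refused whole. The fingers move at their own pace and stop on an object; FORCE is the grip in N (left out, the last holds). Time passes only in rows, so rows that repeat a pose let the fingers close. It gives the time, the measured TCP pose, the force, the opening and the grip force at its end, in the units of the state.
- r.read_state(): the state, without advancing time (a new reading comes with each control period).
- r.camera(name): name is "scene" or "top" or "wrist"; returns a dict with "img" (400x640x3 uint8, blue, green, red), "K" (3x3 intrinsics, pixels), "k1" (the pictures are not rectified: a ray, as slopes to the right and down, at radius r is drawn at 1 + k1 r^2 times it, then the intrinsics apply), "R" (3x3) and "t" (3): a world point X has camera coordinates R X + t; the wrist camera has in their place "hand_eye" (4x4, takes a point from camera to tool coordinates, whose origin is the TCP and whose axes are the flange's). Camera axes: x right, y down, z forward; pixel columns grow to the right and rows downward; lengths in mm; the calibration is good to about 2 mm. A picture is of the moment at which its call begins: read the wrist's pose just before it. There is no depth.
- r.close_job(): hands the job in; it is judged then, once.
The state is a dict: "t": time; "q": joint angles; "qd": joint speeds; "tau": joint torques, N m; "tool_pos": TCP position; "eef_rot": TCP orientation; "force": force on the tool from outside, world axes, zero at the start; "ft_torque": the same for the moment, N m; "grip_width": finger opening in mm; "gripper_force": force on a finger pad.
Only numpy, scipy, OpenCV 4.12 (cv2) and the standard library are available. Lean on these libraries where they do the work, as an engineer would, in place of code of your own. Each camera call takes 0.05 s, during which the arm holds its last target. There are 200 camera calls.

## Working session

There is one attempt and no reset: what is moved stays moved. The work goes in short steps, Python scripts to look and compute and a shell command to move; the robot and the scene stay as the last step left them, time stands still between calls to the robot, and variables do not carry over. Pictures are saved under pics/ and viewed, at most 12 in all, crops included, and the job is handed in when it is done.

```bash
mkdir -p pics; ls
cat > h.py <<'E'
import numpy as np, cv2
from cell import r
def ray(c,u,v,R=None,t=None):
    K=np.array(c["K"]);k=c["k1"]
    d=np.array([(u-K[0,2])/K[0,0],(v-K[1,2])/K[1,1]]);s=d.copy()
    for _ in range(20): s=d/(1+k*(s@s))
    R=np.array(c["R"]) if R is None else R; t=np.array(c["t"]) if t is None else t
    return -R.T@t, R.T@np.array([s[0],s[1],1])
def onz(c,u,v,z,R=None,t=None):
    o,d=ray(c,u,v,R,t); return o+d*(z-o[2])/d[2]
E
python3 - <<'E'
from h import *
for n in("scene","top"):
    c=r.camera(n); cv2.imwrite(f"pics/{n}0.png",c["img"]); print(n,np.round(-np.array(c["R"]).T@c["t"]),c["k1"])
s=r.read_state();print(s)
E
```

```text
pics
scene [1200. -566.  704.] 0.028100336712899753
top [ 418.  -30. 1362.] -0.05177844962154722
{'t': 0.1, 'q': array([-1.26981012,  0.62922919,  0.03846567,  1.51824579, -0.0270016 ,
        0.9962749 , -0.01998625]), 'qd': array([-0.00064419, -0.00303355,  0.00045973, -0.00404176, -0.00103013,
       -0.0007051 , -0.00063531]), 'tau': array([ 3.07948612e-03, -5.50796378e+01,  1.14741147e+00, -1.87118876e+01,
       -5.21711726e-02,  1.92753808e-02,  4.59792409e-05]), 'tool_pos': array([232.87589539, 606.23164259, 204.66939112]), 'eef_rot': array([-1.36962253e-04,  1.82368494e-01,  9.83229913e-01, -8.07833009e-04]), 'force': array([-0.23666416,  0.96935801,  0.50416338]), 'ft_torque': array([ 0.03357952, -0.07375791,  0.00666277]), 'gripper_force': 0.0, 'grip_width': 93.80798484049318}
```

View pics/top0.png

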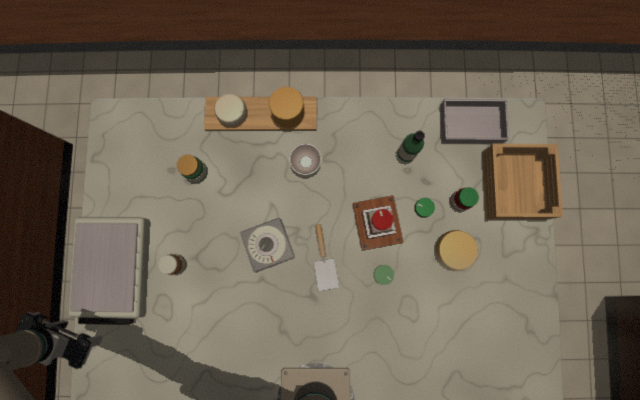

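View pics/scene0.png

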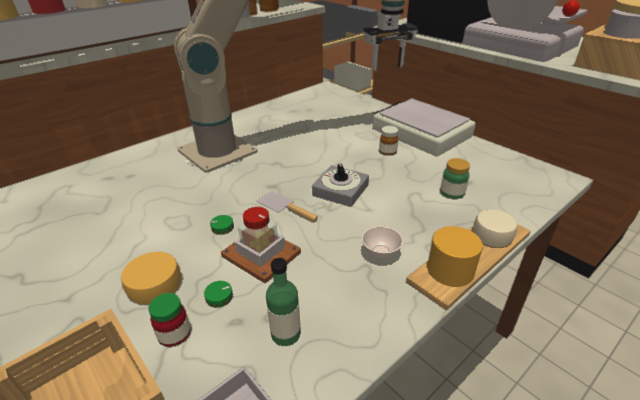

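The top view shows the tally at (266,244) with its knob, and the red cap at (382,220) in the stand at (378,222). The olive jar, caper jar and the other bystanders are well clear of both. Next I measure.

Run:
```python
from h import *
c=r.camera("top");s=r.camera("scene");im=c["img"]
a=cv2.resize(im[210:280,232:302],(560,560),interpolation=2)
b=cv2.resize(s["img"][155:205,310:372],None,fx=4,fy=4,interpolation=2)
cv2.imwrite("pics/tal.png",a)
hsv=cv2.cvtColor(im,cv2.COLOR_BGR2HSV)
red=(((hsv[...,0]<6)|(hsv[...,0]>174))&(hsv[...,1]>170)&(hsv[...,2]>90)).astype(np.uint8)
red[:, :350]=0;red[:,410:]=0
n,l,st,ce=cv2.connectedComponentsWithStats(red)
i=1+st[1:,4].argmax();print(st[i],ce[i])
x,y,w,h=st[i][:4];print("cap",onz(c,x+w/2-.5,y+h/2-.5,124),onz(c,*ce[i],124))
v=hsv[...,2];p=np.zeros_like(red);g=((hsv[...,1]<70)&(v>55)&(v<130));p[210:280,232:302]=g[210:280,232:302]
p=cv2.morphologyEx(p,cv2.MORPH_CLOSE,np.ones((9,9)));n,l,st,ce=cv2.connectedComponentsWithStats(p);i=1+st[1:,4].argmax()
m=(l==i).astype(np.uint8);k=cv2.findContours(m,0,1)[0];rc=cv2.minAreaRect(max(k,key=cv2.contourArea));print(rc)
print("tally box",onz(c,*rc[0],40),[np.round(onz(c,*q,40)) for q in cv2.boxPoints(rc)])
w=((hsv[...,1]<150)&(v>120));d=np.zeros_like(red);d[180:255,350:410]=0
cv2.imwrite("pics/cap.png",cv2.resize(im[192:252,350:410],(540,540),interpolation=2))
```

```text
[372 210  21  20 295] [382.08135593 219.7559322 ]
cap [ 534.38186496 -190.76820677  124.        ] [ 533.65420523 -190.98797694  124.        ]
((271.73052978515625, 242.91221618652344), (52.87849807739258, 60.98202133178711), 57.84770584106445)
tally box [470.88090104 130.97906406  40.        ] [array([489., 252.,  40.]), array([588.,  97.,  40.]), array([453.,  11.,  40.]), array([356., 164.,  40.])]
```

View pics/tal.png

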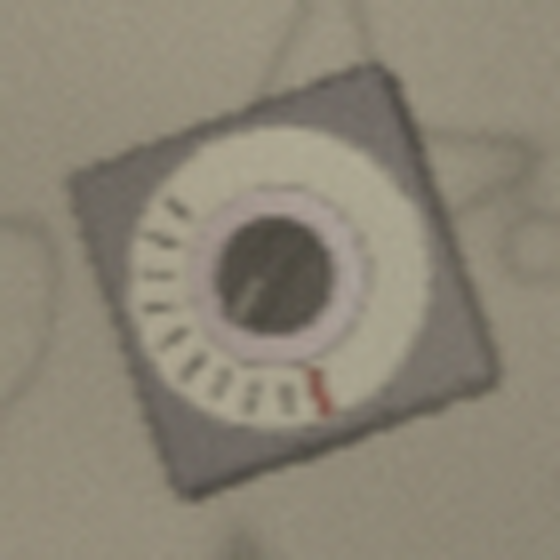

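View pics/cap.png

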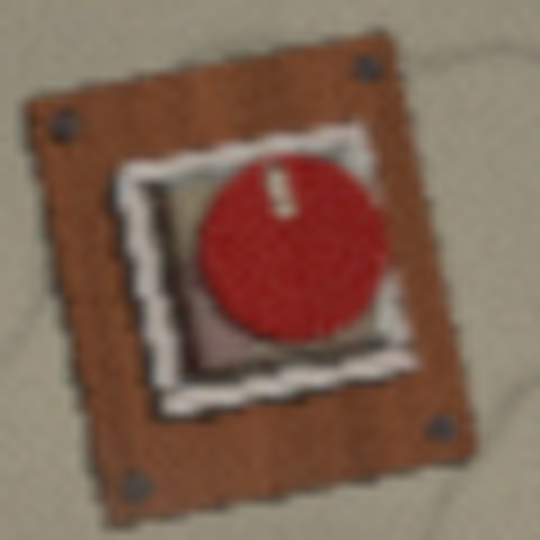

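The tally crop shows the pointer stripe going down-left from the hub at (275,275) to (238,315), with the red zero mark at (320,390). Box corners are (75,180), (375,65), (497,382) and (190,497). In the cap crop, the disc is centred at (293,248) with its stripe at (281,190). The nest runs from (125,170) to (365,130) and down to (410,365).

Run:
```python
from h import *
c=r.camera("top")
T=lambda u,v,z:onz(c,232+(u+.5)/8-.5,210+(v+.5)/8-.5,z)
C=lambda u,v,z:onz(c,350+(u+.5)/9-.5,192+(v+.5)/9-.5,z)
ang=lambda a,b:np.degrees(np.arctan2(*(b-a)[[1,0]]))
P=[T(*p,40) for p in((75,180),(375,65),(497,382),(190,497))]
b=np.mean(P,0);print("box",b,"-x ang",ang(P[1],P[2]),ang(P[0],P[3]))
im=c["img"][210:280,232:302]
print("hub84",T(275,275,84),"dial",T(280,277,42),"mark ang",ang(T(280,277,42),T(320,390,42)))
print("pointer ang",ang(T(275,275,84),T(238,315,84)))
print("cap",C(293,248,128.5),"stripe",ang(C(293,248,128.5),C(281,190,128.5)))
print("stand",np.mean([C(*p,18) for p in((25,100),(390,30),(478,455),(108,527))],0),"x ang",ang(C(108,527,18),C(25,100,18)),ang(C(478,455,18),C(390,30,18)))
print("bottle",onz(c,404,156,20))
```

```text
box [465.8580677  144.96945392  40.        ] -x ang -158.2203464964491 -158.67232943583468
hub84 [466.09935764 142.46051849  84.        ] dial [466.9268069  146.22616816  42.        ] mark ang -159.45132061475468
pointer ang 137.75243350891546
cap [ 535.06296532 -190.51433905  128.5       ] stripe 10.816278491902489
stand [ 535.7219683  -190.17881623   18.        ] x ang 10.569195581059875 10.576898512616292
bottle [ 744.12366315 -276.66978112   20.        ]
```

```bash
python3 -m inch '[0.4,-0.8,0,0,0,-0.06,0, 0.4,-0.8,0,0,0,-0.06,0, 0.4,-0.8,0,0,0,-0.06,0, 0.4,-0.8,0,0,0,-0.06,0, 0.4,-0.8,0,0,0,-0.06,0, 0.4,-0.8,0,0,0,-0.06,0, 0.4,-0.8,0,0,0,-0.06,0, 0.4,-0.8,0,0,0,-0.06,0]' 30
python3 -m inch '[0.377,-0.743,0,0,0,-0.058,0.3, 0.377,-0.743,0,0,0,-0.058,0.3, 0.377,-0.743,0,0,0,-0.058,0.3, 0.377,-0.743,0,0,0,-0.058,0.3, 0.377,-0.743,0,0,0,-0.058,0.3, 0.377,-0.743,0,0,0,-0.058,0.3, 0.377,-0.743,0,0,0,-0.058,0.3, 0.377,-0.743,0,0,0,-0.058,0.3]'
python3 - <<'E'
from h import *
s=r.read_state();c=r.camera("wrist");print(s["tool_pos"],s["eef_rot"],s["q"],s["grip_width"]);print(c["hand_eye"])
cv2.imwrite("pics/w1.png",c["img"])
np.savez("w1.npz",p=s["tool_pos"],q=s["eef_rot"])
E
```

```text
t: 0.92
tool_pos: [356.0, 361.4, 205.8]
eef_rot: [0.001, 0.278, 0.961, -0.001]
force: [-0.0, -0.3, -0.1]
grip_width: 93.8
gripper_force: 0.0
t: 1.58
tool_pos: [467.4, 142.3, 205.5]
eef_rot: [0.0, 0.363, 0.932, 0.0]
force: [0.4, 1.0, -0.0]
grip_width: 65.5
gripper_force: 0.0
[467.36506109 142.28532186 205.52399998] [3.26468601e-04 3.62768627e-01 9.31879181e-01 8.80120120e-05] [-0.48065205  0.40377295  0.17628626  1.96038907 -0.09726105  0.78479489
  0.57891988] 65.4874545771041
[[-2.19890716e-03 -9.65732384e-01 -2.59530592e-01  7.38846459e+01]
 [ 9.99997038e-01 -2.39438353e-03  4.37070120e-04 -5.97503909e-01]
 [-1.04350854e-03 -2.59528862e-01  9.65734788e-01 -1.78357568e+02]
 [ 0.00000000e+00  0.00000000e+00  0.00000000e+00  1.00000000e+00]]
```

View pics/w1.png

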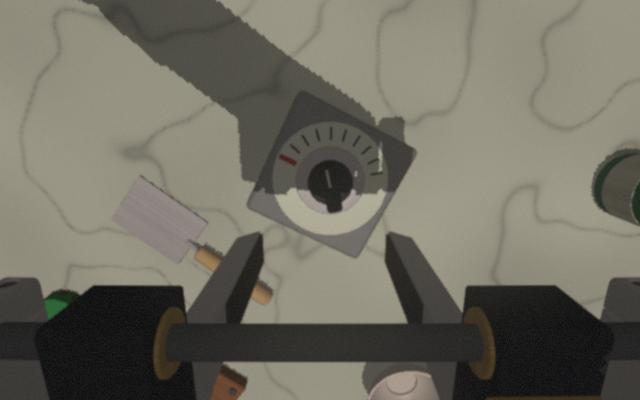

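The wrist view shows the knob with its white pointer from (326,170) to (329,188). The box corners are about (302,91), (415,152), (358,257) and (248,205), and the red mark is at (288,160).

```bash
cat >> h.py <<'E'
from scipy.spatial.transform import Rotation as Ro
def wrist(c,p,q):
    H=np.array(c["hand_eye"]);Rt=Ro.from_quat([q[1],q[2],q[3],q[0]]).as_matrix()
    Rw=Rt@H[:3,:3];o=Rt@H[:3,3]+p
    return Rw.T,-Rw.T@o
E
python3 - <<'E'
from h import *
c=r.camera("wrist");d=np.load("w1.npz");R,t=wrist(c,d["p"],d["q"])
f=lambda u,v,z:onz(c,u,v,z,R,t)
P=[f(*p,40) for p in((302,91),(415,152),(358,257),(248,205))];print("box",np.mean(P,0),P)
a,b=f(326,170,84),f(329,188,84);print(a,b,np.degrees(np.arctan2(*(a-b)[[1,0]])))
m=f(288,160,42);o=np.mean(P,0);print("mark ang",np.degrees(np.arctan2(*(m-o)[[1,0]])))
im=c["img"];cr=im[150:225,295:365];cv2.imwrite("pics/w1c.png",cv2.resize(cr,None,fx=7,fy=7,interpolation=2))
E
```

```text
box [470.41390046 148.27572099  40.        ] [array([390.96960116, 184.6914223 ,  40.        ]), array([505.87489747, 226.06313864,  40.        ]), array([551.12202175, 113.11737393,  40.        ]), array([433.68908144,  69.23094908,  40.        ])]
[454.4071232  156.11736214  84.        ] [467.77074198 147.35793673  84.        ] 146.7564382728926
mark ang -157.47901263721664
```

View pics/w1c.png

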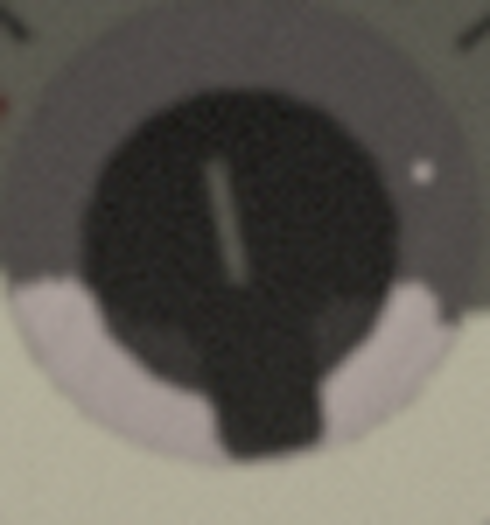

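The crop shows the pointer from (215,160) to (238,282), and the black disc centred at about (242,240). The bar is therefore at about 147°.

Run:
```python
from h import *
c=r.camera("wrist");s=r.read_state();R,t=wrist(c,s["tool_pos"],s["eef_rot"])
f=lambda u,v,z:onz(c,294.5+(u+.5)/7,149.5+(v+.5)/7,z,R,t)
print("disc",f(242,240,52),"plate",f(243,230,43));a,b=f(215,160,84),f(238,282,84);e1,e2=f(222,445,52),f(320,432,52)
print(a,b,np.degrees(np.arctan2(*(a-b)[[1,0]])),e1,e2,np.degrees(np.arctan2(*(e1-e2)[[1,0]])))
print(s["tool_pos"])
```

```text
disc [468.76318135 149.39452304  52.        ] plate [469.37648231 149.21985963  43.        ]
[453.5035412  158.02670733  84.        ] [466.7536133  149.86487286  84.        ] 148.36758884303836 [488.59013524 127.80351078  52.        ] [496.34160776 139.15269187  52.        ] -124.33301354987697
[465.59275397 146.0145951  205.35560694]
```

```bash
python3 -m inch '[0,0,-0.1,0,0,0.048,0.3, 0,0,-0.1,0,0,0.048,0.3, 0,0,-0.1,0,0,0.048,0.3, 0,0,-0.1,0,0,0.048,0.3]'
python3 - <<'E'
from h import *
A=[]
for i in range(4):
    s=r.read_state();c=r.camera("wrist");A.append(np.r_[s["tool_pos"],s["eef_rot"]])
A=np.array(A);print(A.round(3));m=A.mean(0);R,t=wrist(c,m[:3],m[3:])
g=cv2.cvtColor(c["img"],cv2.COLOR_BGR2GRAY)[:330];g[230:]=255
n,l,st,ce=cv2.connectedComponentsWithStats((cv2.medianBlur(g,3)<45).astype(np.uint8))
for i in range(1,n):
    if st[i][4]>300: print(st[i],ce[i],onz(c,*ce[i],60,R,t))
cv2.imwrite("pics/w2.png",c["img"][100:300,200:460].repeat(3,0).repeat(3,1))
E
```

```text
t: 2.07
tool_pos: [466.0, 145.0, 176.0]
eef_rot: [-0.0, 0.289, 0.957, 0.0]
force: [-0.2, -0.1, 0.5]
grip_width: 65.7
gripper_force: 0.0
[[ 4.65972e+02  1.45010e+02  1.75957e+02 -0.00000e+00  2.89000e-01
   9.57000e-01  0.00000e+00]
 [ 4.66434e+02  1.44821e+02  1.76274e+02  0.00000e+00  2.90000e-01
   9.57000e-01  0.00000e+00]
 [ 4.66637e+02  1.44650e+02  1.76383e+02  1.00000e-03  2.90000e-01
   9.57000e-01  0.00000e+00]
 [ 4.66696e+02  1.44472e+02  1.76404e+02  1.00000e-03  2.89000e-01
   9.57000e-01  1.00000e-03]]
[ 305  169   48   56 1650] [329.01575758 192.67393939] [468.23357166 148.0914849   60.        ]
```

View pics/w2.png

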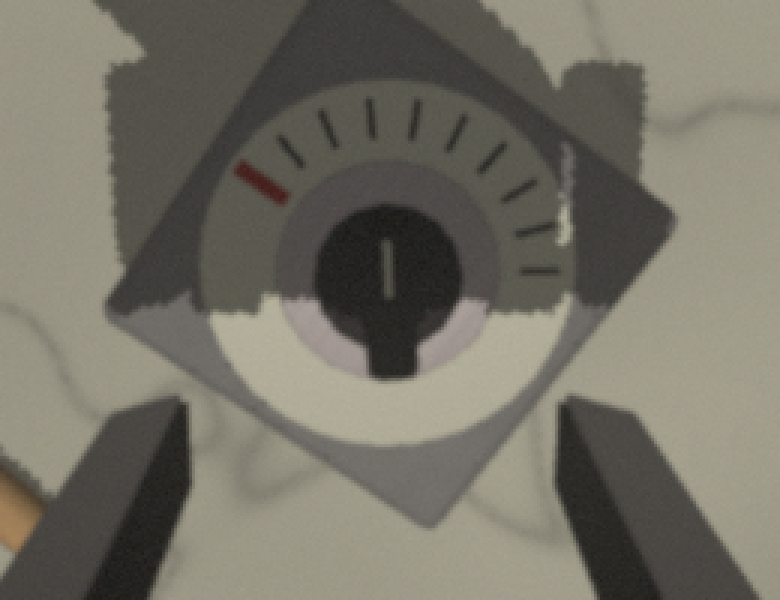

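The bar now stands vertical in the wrist picture at column 388, midway between the fingers at 188 and 558, so the alignment is good. The tally reads about 0.96 rad. I'll go down and grip.

```bash
python3 -m inch '[0.003,0.007,-0.1,0,0,0,0.3, 0.003,0.007,-0.2,0,0,0,0.3, 0.003,0.007,-0.3,0,0,0,0.3, 0.003,0.007,-0.39,0,0,0,0.3, 0.003,0.007,-0.39,0,0,0,0.3, 0.003,0.007,-0.39,0,0,0,1, 0.003,0.007,-0.39,0,0,0,1, 0.003,0.007,-0.39,0,0,0,1, 0.003,0.007,-0.39,0,0,0,1, 0.003,0.007,-0.39,0,0,0,1]' 20
python3 -m inch '[0,0,0,0,0,0,1, 0,0,0,0,0,0,1]'; python3 -c "
from h import *
s=r.read_state();print(s['ft_torque'],s['q'])"
```

```text
t: 3.1
tool_pos: [468.0, 146.3, 59.8]
eef_rot: [0.001, 0.289, 0.957, 0.001]
force: [0.6, 0.7, 0.5]
grip_width: 35.8
gripper_force: 0.0
t: 3.27
tool_pos: [467.4, 146.1, 59.0]
eef_rot: [0.0, 0.289, 0.957, 0.0]
force: [0.3, -0.7, -0.2]
grip_width: 22.5
gripper_force: 0.0
[-0.04466762  0.03721627  0.02715683] [-0.41543259  0.64330941  0.08114836  2.08677943 -0.12113449  0.41482562
  0.74455946]
```

```bash
python3 -m inch '[0,0,0,0,0,0,1, 0,0,0,0,0,0,1, 0,0,0,0,0,0,1, 0,0,0,0,0,0,1]'; python3 -c "
from h import *
s=r.read_state();print(s['ft_torque'])"
```

```text
t: 3.6
tool_pos: [469.1, 148.4, 58.9]
eef_rot: [0.001, 0.289, 0.957, 0.002]
force: [2.6, 4.2, -0.2]
grip_width: 14.0
gripper_force: 19.9
[ 1.01607343 -0.44564441 -0.00280737]
```

```bash
python3 -m inch '[0.005,0.008,0,0,0,0,1, 0.005,0.008,0,0,0,0.035,1, 0.005,0.008,0,0,0,0.07,1, 0.005,0.008,0,0,0,0.105,1, 0.005,0.008,0,0,0,0.14,1, 0.005,0.008,0,0,0,0.175,1, 0.005,0.008,0,0,0,0.21,1, 0.005,0.008,0,0,0,0.245,1, 0.005,0.008,0,0,0,0.28,1, 0.005,0.008,0,0,0,0.28,1]'; python3 -c "
from h import *
s=r.read_state();print(s['ft_torque'])"
python3 -m inch '[0,0,0,0,0,0.01,1, 0,0,0,0,0,0.02,1, 0,0,0,0,0,0.03,1, 0,0,0,0,0,0.03,1]';python3 -c "
from h import *
s=r.read_state();print(s['ft_torque'])"
```

```text
t: 4.43
tool_pos: [469.0, 147.7, 58.9]
eef_rot: [0.0, -0.148, 0.989, -0.0]
force: [0.5, -0.8, 5.4]
grip_width: 13.9
gripper_force: 20.0
[-0.08930401 -0.00998502  0.07728171]
t: 4.77
tool_pos: [469.0, 147.7, 58.9]
eef_rot: [0.0, -0.192, 0.981, -0.0]
force: [-0.5, -0.8, 6.0]
grip_width: 14.3
gripper_force: 20.3
[-0.14150713  0.00317767 -0.38727532]
```

```bash
python3 -m inch '[0,0,0,0,0,0.008,1, 0,0,0,0,0,0.008,1, 0,0,0,0,0,0.008,1, 0,0,0,0,0,0.008,1]';python3 -c "
from h import *
s=r.read_state();print(s['ft_torque'])"
python3 -m inch '[0,0,0,0,0,0,0, 0,0,0,0,0,0,0, 0,0,0,0,0,0,0, 0,0,0,0,0,0,0, 0,0,0.1,0,0,0,0, 0,0,0.2,0,0,0,0, 0,0,0.3,0,0,0,0, 0,0,0.4,0,0,0,0, 0,0,0.4,0,0,0,0, 0,0,0.4,0,0,0,0]'
python3 - <<'E'
from h import *
c=r.camera("wrist");s=r.read_state();print(s['tool_pos'],s['eef_rot'],s['q'])
cv2.imwrite("pics/w3.png",c["img"][60:300,180:480].repeat(2,0).repeat(2,1))
E
```

```text
t: 5.1
tool_pos: [469.0, 147.7, 58.9]
eef_rot: [0.0, -0.203, 0.979, -0.0]
force: [-0.5, -0.8, 6.2]
grip_width: 14.0
gripper_force: 20.7
[-0.17847169 -0.03879061 -0.47186889]
t: 5.93
tool_pos: [469.5, 148.7, 179.8]
eef_rot: [0.002, -0.205, 0.979, 0.0]
force: [-0.6, -0.4, -0.2]
grip_width: 77.2
gripper_force: 0.0
[468.44203588 148.21656166 178.470707  ] [ 1.45650287e-04 -2.04658507e-01  9.78833422e-01 -8.24720475e-05] [-0.18071122  0.4503582  -0.25674255  1.97632834  0.1660188   0.73445948
  1.44651547]
```

View pics/w3.png

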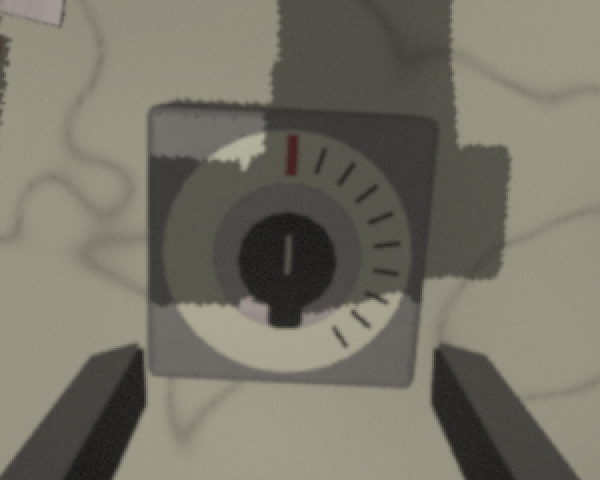

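The white pointer at (289,255) now lines up with the red mark at (292,155), so the tally is at zero. Next I move above the cap.

```bash
python3 -m inch '[0.1,-0.6,0.1,0,0,-0.3,0, 0.1,-0.6,0.1,0,0,-0.3,0, 0.1,-0.6,0.1,0,0,-0.3,0, 0.1,-0.6,0.1,0,0,-0.3,0, 0.1,-0.6,0.1,0,0,-0.3,0, 0.1,-0.6,0.1,0,0,-0.3,0, 0.1,-0.6,0.1,0,0,-0.3,0, 0.1,-0.6,0.1,0,0,-0.3,0, 0.1,-0.6,0.1,0,0,-0.3,0]' 50
python3 -m inch '[0.125,-0.523,0,0,0,-0.276,0, 0.125,-0.523,0,0,0,-0.276,0, 0.125,-0.523,0,0,0,-0.276,0, 0.125,-0.523,0,0,0,-0.276,0, 0.125,-0.523,0,0,0,-0.276,0, 0.125,-0.523,0,0,0,-0.276,0, 0.125,-0.523,0,0,0,-0.276,0, 0.125,-0.523,0,0,0,-0.276,0, 0.125,-0.523,0,0,0,-0.276,0, 0.125,-0.523,0,0,0,-0.276,0]'
python3 - <<'E'
from h import *
for i in range(5): s=r.read_state();c=r.camera("wrist")
print(s['tool_pos'],s['eef_rot'],s['q'])
R,t=wrist(c,s['tool_pos'],s['eef_rot'])
im=c["img"];hsv=cv2.cvtColor(im,cv2.COLOR_BGR2HSV)
red=(((hsv[...,0]<6)|(hsv[...,0]>174))&(hsv[...,1]>150)&(hsv[...,2]>60)).astype(np.uint8)
n,l,st,ce=cv2.connectedComponentsWithStats(red);i=1+st[1:,4].argmax();print(st[i],ce[i])
m=max(cv2.findContours((l==i).astype(np.uint8),0,1)[0],key=cv2.contourArea)
e=cv2.fitEllipse(cv2.convexHull(m));print(e,onz(c,*e[0],128.5,R,t))
cv2.imwrite("pics/w4.png",im)
E
```

```text
t: 6.73
tool_pos: [497.3, -31.8, 206.7]
eef_rot: [-0.002, 0.263, 0.965, -0.001]
force: [-0.4, -0.2, 0.1]
grip_width: 94.2
gripper_force: 0.0
t: 7.57
tool_pos: [535.7, -188.1, 207.7]
eef_rot: [-0.001, 0.641, 0.767, -0.0]
force: [-0.5, 0.1, -0.3]
grip_width: 94.0
gripper_force: 0.0
[ 536.0295813  -188.44165748  208.41428922] [-7.19031984e-05  6.42585194e-01  7.66214241e-01  3.39832478e-05] [ 0.1180754   0.51806942  0.2597903   1.75244286 -0.16426825  0.89237946
  0.62374434]
[299 168  52  36 671] [323.26825633 186.16542474]
((323.48468017578125, 187.12744140625), (36.70798873901367, 52.626949310302734), 78.4681167602539) [ 533.82093824 -174.81023217  128.5       ]
```

View pics/w4.png

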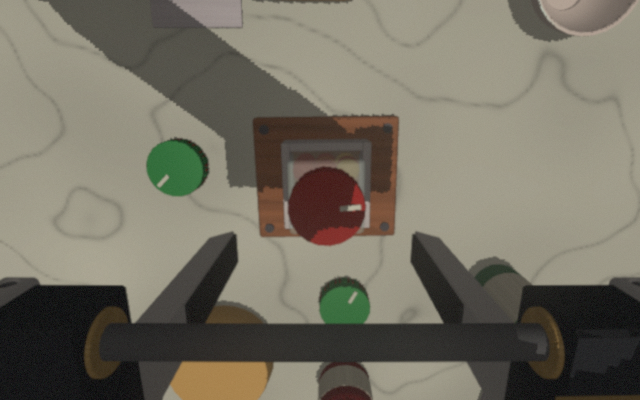

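The cap disc spans columns 288–366 and rows 167–246, centred at about (327,206), with its stripe from (340,209) to (361,207). The stand's corners are (253,117), (398,117), (395,236) and (261,237). Next I convert these.

Run:
```python
from h import *
s=r.read_state();c=r.camera("wrist");R,t=wrist(c,s['tool_pos'],s['eef_rot']);print(s['tool_pos'])
im=c["img"];hsv=cv2.cvtColor(im,cv2.COLOR_BGR2HSV)
red=(((hsv[...,0]<5)|(hsv[...,0]>175))&(hsv[...,1]>190)&(hsv[...,2]>40)).astype(np.uint8);red[:160]=0;red[255:]=0;red[:,:280]=0;red[:,375:]=0
red=cv2.morphologyEx(red,2,np.ones((3,3)))
k=np.vstack(cv2.findContours(red,0,1)[0]);e=cv2.fitEllipse(cv2.convexHull(k));print(e,cv2.minEnclosingCircle(k))
f=lambda u,v,z:onz(c,u,v,z,R,t)
print(f(*e[0],128.5),f(*cv2.minEnclosingCircle(k)[0],128.5), f(327,206,128.5))
for z,p in((128.5,((288,206),(366,206))),(128.5,((340,209),(361,207))),(18,((253,117),(398,117)))):
    a,b=[f(*q,z) for q in p];print(a,b,np.degrees(np.arctan2(*(b-a)[[1,0]])),np.linalg.norm(a-b))
```

```text
[ 536.04437167 -188.48734349  208.48684347]Traceback (most recent call last):
  File "<stdin>", line 6, in <module>
    return _nx.concatenate(arrs, 0, dtype=dtype, casting=casting)
           ~~~~~~~~~~~~~~~^^^^^^^^^^^^^^^^^^^^^^^^^^^^^^^^^^^^^^^
ValueError: need at least one array to concatenate
```

Run:
```python
from h import *
s=r.read_state();c=r.camera("wrist");R,t=wrist(c,s['tool_pos'],s['eef_rot'])
im=c["img"].astype(int);print(im[180,315],im[225,315],im[190,270])
red=((im[...,2]>2.2*im[...,1])&(im[...,2]>2.2*im[...,0])&(im[...,2]>40)).astype(np.uint8);red[:160]=0;red[255:]=0;red[:,:280]=0;red[:,375:]=0
red=cv2.morphologyEx(red,2,np.ones((3,3)))
f=lambda u,v,z:onz(c,u,v,z,R,t)
k=np.vstack(cv2.findContours(red,0,1)[0]);e=cv2.fitEllipse(cv2.convexHull(k));print(e,cv2.minEnclosingCircle(k))
print(f(*e[0],128.5),f(327,206,128.5))
for z,p in((128.5,((288,206),(366,206))),(128.5,((340,209),(361,207))),(18,((253,117),(398,117)))):
    a,b=[f(*q,z) for q in p];print(a,b,np.degrees(np.arctan2(*(b-a)[[1,0]])),np.linalg.norm(a-b))
```

```text
[30 33 71] [35 38 74] [ 58  80 120]
((328.7290344238281, 209.41033935546875), (67.30340576171875, 71.92488098144531), 58.9229850769043) ((330.33758544921875, 209.80880737304688), 35.853267669677734)
[ 540.76214223 -191.24499226  128.5       ] [ 539.00751412 -188.82471993  128.5       ]
[ 510.01473932 -193.85985214  128.5       ] [ 568.0095705  -183.79023592  128.5       ] 9.850039857039263 58.862531498387206
[ 549.10389848 -189.46827192  128.5       ] [ 564.44518776 -185.20661826  128.5       ] 15.524750403020303 15.922212436067703
[ 455.6456147  -140.71051716   18.        ] [ 600.04022132 -115.59870672   18.        ] 9.865693301926191 146.56195087004096
```

```bash
python3 -m inch '[0.0075,0,-0.1,0,0,0,0, 0.0075,0,-0.2,0,0,0,0, 0.0075,0,-0.3,0,0,0,0, 0.0075,0,-0.344,0,0,0,0, 0.0075,0,-0.344,0,0,0,0, 0.0075,0,-0.344,0,0,0,0.3, 0.0075,0,-0.344,0,0,0,0.3, 0.0075,0,-0.344,0,0,0,0.3, 0.0075,0,-0.344,0,0,0,1, 0.0075,0,-0.344,0,0,0,1]' 50
python3 -m inch '[0,0,0,0,0,0,1, 0,0,0,0,0,0,1, 0,0,0,0,0,0,1, 0,0,0,0,0,0,1]'; python3 -c "
from h import *
s=r.read_state();print(s['ft_torque'],s['q'])"
```

```text
t: 8.75
tool_pos: [539.0, -188.7, 106.3]
eef_rot: [0.001, 0.643, 0.766, 0.0]
force: [0.2, -0.1, 0.8]
grip_width: 64.2
gripper_force: 0.0
t: 9.08
tool_pos: [538.2, -188.7, 105.9]
eef_rot: [0.0, 0.643, 0.766, 0.0]
force: [-1.9, 0.3, 6.2]
grip_width: 59.1
gripper_force: 50.0
[-0.02699086  0.47406187  0.01845718] [ 0.14915398  0.65433691  0.21619541  1.84273333 -0.2127128   0.6666754
  0.66318649]
```

```bash
python3 -m inch '[0,0,0,0,0,0.02,1, 0,0,0,0,0,0.04,1, 0,0,0,0,0,0.06,1, 0,0,0,0,0,0.08,1, 0,0,0,0,0,0.1,1, 0,0,0,0,0,0.12,1, 0,0,0,0,0,0.14,1, 0,0,0,0,0,0.16,1, 0,0,0,0,0,0.16,1]'; python3 -c "
from h import *
s=r.read_state();print(s['ft_torque'])"
python3 -m inch '[0,0,0,0,0,0.02,1, 0,0,0,0,0,0.04,1, 0,0,0,0,0,0.06,1, 0,0,0,0,0,0.08,1, 0,0,0,0,0,0.1,1, 0,0,0,0,0,0.12,1, 0,0,0,0,0,0.136,1, 0,0,0,0,0,0.136,1, 0,0,0,0,0,0.136,1]'
python3 - <<'E'
from h import *
s=r.read_state();print(s['ft_torque'],s['q'],s['eef_rot'])
c=r.camera("scene");d=r.camera("top")
a=cv2.resize(c["img"][180:280,200:320],None,fx=4,fy=4);b=cv2.resize(d["img"][180:260,345:415],(350,400))
cv2.imwrite("pics/t1.png",cv2.hconcat([a[:400],b[:,:320]]))
E
```

```text
t: 9.83
tool_pos: [538.8, -188.7, 105.9]
eef_rot: [0.001, 0.432, 0.902, 0.0]
force: [-1.4, 0.7, 6.0]
grip_width: 58.9
gripper_force: 50.0
[0.15817814 0.16487176 0.12847039]
t: 10.58
tool_pos: [539.3, -188.5, 106.5]
eef_rot: [0.001, 0.232, 0.973, 0.0]
force: [-1.8, 0.8, 9.2]
grip_width: 59.1
gripper_force: 50.0
[0.28668906 0.36637031 0.04346809] [ 0.32028353  0.64263751 -0.05070998  1.836423    0.04877372  0.66169101
  1.3431716 ] [1.02546049e-03 2.32293910e-01 9.72645085e-01 1.64202410e-04]
```

View pics/t1.png

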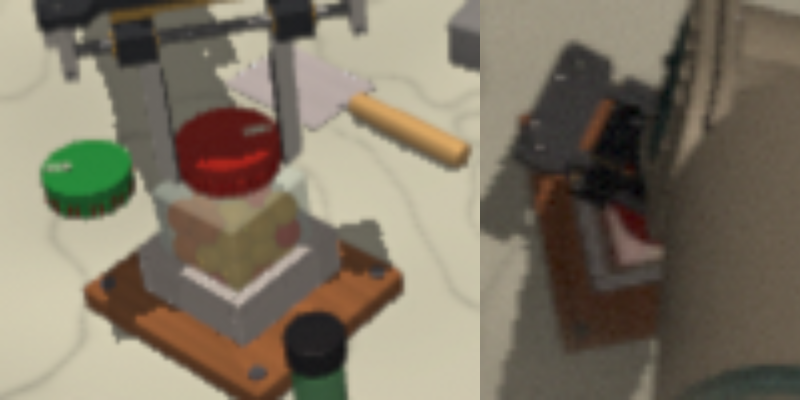

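The scene view shows the cap held and its stripe running from (242,133) to (268,127) in the crop. Next I work out its yaw.

Run:
```python
from h import *
c=r.camera("scene");f=lambda u,v,z:onz(c,199.5+(u+.5)/4,179.5+(v+.5)/4,z)
a,b=f(242,133,128.5),f(268,127,128.5);ctr=f(229,137,128.5)
print(a,b,ctr,[np.degrees(np.arctan2(*(b-q)[[1,0]])) for q in(a,ctr)])
P=[f(*p,18) for p in((85,290),(265,398),(403,283))];print(P,[np.degrees(np.arctan2(*(P[i+1]-P[i])[[1,0]])) for i in(0,1)])
```

```text
[ 542.78931051 -177.64908497  128.5       ] [ 548.30908963 -163.3119929   128.5       ] [ 540.82694973 -185.30428205  128.5       ] [np.float64(68.94329903262202), np.float64(71.21084774833874)]
[array([ 481.15703482, -263.79648675,   18.        ]), array([ 628.05480125, -234.80759243,   18.        ]), array([ 607.47809679, -117.17831114,   18.        ])] [np.float64(11.163346264330952), np.float64(99.92226615918497)]
```

The cap is about 1.03 rad from the jar, so it is free and short of its stop. I'll lift gently.

```bash
python3 -m inch '[0,0,0.005,0,0,0,1, 0,0,0.01,0,0,0,1, 0,0,0.02,0,0,0,1, 0,0,0.02,0,0,0,1]'
python3 -m inch '[0,0,0.02,0,0,0,1, 0,0,0.04,0,0,0,1, 0,0,0.06,0,0,0,1, 0,0,0.08,0,0,0,1, 0,0,0.1,0,0,0,1, 0,0,0.12,0,0,0,1, 0,0,0.12,0,0,0,1, 0,0,0.12,0,0,0,1, 0,0,0.12,0,0,0,1, 0,0,0.12,0,0,0,1]'
python3 - <<'E'
from h import *
c=r.camera("scene");print(r.read_state()["force"])
cv2.imwrite("pics/e.png",cv2.resize(c["img"][150:290,190:380],None,fx=4,fy=4))
E
```

```text
t: 11.07
tool_pos: [538.5, -188.5, 111.4]
eef_rot: [0.0, 0.232, 0.973, 0.0]
force: [0.0, 0.6, -0.7]
grip_width: 59.0
gripper_force: 50.0
t: 11.9
tool_pos: [538.0, -188.4, 147.0]
eef_rot: [-0.0, 0.232, 0.973, 0.0]
force: [0.2, 0.2, -1.0]
grip_width: 58.9
gripper_force: 50.0
[ 0.53878641 -0.52166731 -0.76579181]
```

View pics/e.png

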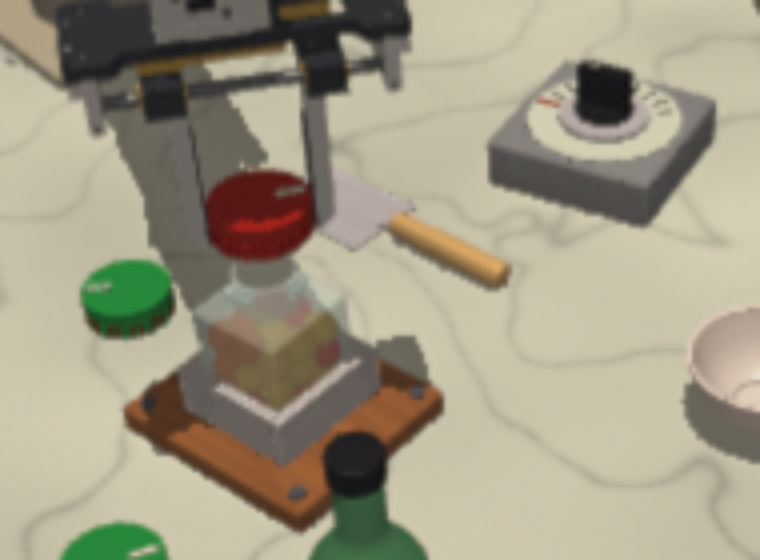

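The cap is clear and level at (260,210), the jar is still seated in its nest, and the knob points at the red mark. I'll hand it in.

```bash
python3 -c "
from cell import r
print(r.close_job())"
```

```text
the job is handed in; nothing more can be done
None
```

The job is handed in at about 12 s of the 58 s, no verdict returned: the tally knob is back at its zero stop, the jar is still seated in its stand, and the red cap was unscrewed to about 1.03 rad and is held level about 30 mm above the open jar's rim.

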